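# Clamp a tissue block with a lift-and-turn lock

### The arm

A 7-joint arm with a two-finger parallel gripper is mounted at the origin on the work surface; the furniture and walls round the work are solid. World frame = base frame: x ahead of the robot, y to its left, z up, the work surface at z = 0. Lengths are in m, angles in rad, forces in N, time in s.
With the tool pointing down it reaches from about 0.4 to 0.875 m from the base axis. Payload 19.3 kg.
Tool frame: the origin (TCP) lies at the very end of the fingers, on their centre line; the grasp point (between the pads) lies 19 mm behind it; z points along the fingers, y is the line along which they close (so a half turn about z gives the same grasp; the last joint's range is limited). The gripper opens to 85 mm and grips with 20 to 120 N. Pads are 22 mm wide; open, the fingers measure 114 mm over their backs; the gripper's body (76 mm by 85 mm) begins 54 mm behind the grasp point. The pads swing forward as they close: fully open they stand 13 mm farther back than shut.
Start: joints at [1.11, 0.521, -0.036, 1.599, 0.021, 1.021, -0.113], TCP at [0.238, -0.578, 0.231] pointing down, gripper open.
Joint ranges: [-2.91, 2.91], [-0.3, 2.13], [-1.5, 1.42], [0.17, 2.43], [-1.26, 4.41], [0.16, 1.93], [-2.52, 2.52]. Speed limits (rad/s): [1.89, 1.89, 2.39, 2.39, 3.01, 3.01, 3.01].

### API

Orientations are given as [roll, pitch, yaw] about the fixed x, y, z axes, in that order (R = Rz(yaw) Ry(pitch) Rx(roll)).
In Python, from workcell import bot gives the robot as it stands.
- The arm moves only by the shell command python3 -m crank 'ROWS' [FORCE]. ROWS is a JSON object of lists of equal length, an entry for each row: "travel": the shift along the world's x, y, z in cm, a list of three; "turn": the turn, a rotation vector about the world's x, y, z in degrees, a list of three; "gripper": the closure, from 0 (fully open) to 1 (shut). A call has exactly 5 rows; each row is the pose to reach, as a shift and turn from the pose commanded when the call began; what a row does not reach only later rows make up. A row lasts 1/10 s, in which the tool goes at most 50 mm and 8.59 degrees, less where a joint would pass 70% of its speed; a pose out of reach is approached as far as the arm can. A call with a gripper value outside its range is refused whole. The fingers move at their own pace and stop on an object; FORCE is the grip in N (left out, the last holds). Time passes only in rows, so rows that repeat a pose let the fingers close, or fill a call up. It gives the time, the measured TCP pose, the force, the opening and the grip force at its end, in the units of the state.
- bot.observe(): the state, without advancing time (a new reading comes with each control period).
- bot.grab_frame(name): name is "side" or "top" or "wrist"; returns a dict with "pixels" (400x640x3 uint8, red, green, blue), "fx", "fy", "cx", "cy" (pixels), "extrinsics" (4x4, takes a point from world to camera coordinates). Camera axes: x right, y down, z forward; pixel columns grow to the right and rows downward; lengths in m; the calibration is good to about 2 mm. A picture is of the moment at which its call begins. There is no depth.
- bot.job_done(): hands the job in; it is judged then, once.
The state is a dict: "clock": time; "qpos": joint angles; "qd": joint speeds; "joint_efforts": joint torques, N m; "position": TCP position; "tool_rot": TCP orientation; "force": force on the tool from outside, world axes, zero at the start; "moment": the same for the moment, N m; "grip_width": finger opening in m; "finger_force": force on a finger pad.
Only numpy, scipy, OpenCV 4.12 (cv2) and the standard library are available. Lean on these libraries where they do the work, as an engineer would, in place of code of your own. Each camera call takes 0.05 s, during which the arm holds its last target. There are 200 camera calls.

### The job

Lay the tissue cassette flat in the nest of the block holder, between the two jaws with its long side along the holder (either way round), and let go of it. Then clamp it: pull the sprung knob up out of its open notch, turn it clockwise, and let it drop fully home into the closed notch, so that the jaw grips the cassette. Feel for the notch and do not force the knob against its notches or stops; leave the other things on the bench alone.

Things in the scene. Friction and masses are not known exactly. Their poses are not given: they have to be found in the camera images.
- cassette: Tissue block in a white plastic cassette, 28 x 41 x 10 mm, loose, about 15 g, flat on the bench. Origin: centre of the underside; z up, y along the 41 mm side. Foot 28 x 40 mm, 2 mm thick at its edge; on it the wax block, 24 mm wide in x, 34 mm in y, its top 9 mm up, by which it can be pinched from above. Keep the arm clear of the tall cabinet (right) and microtome (left).
- holder: Grey cast block holder, 130 x 54 mm, 44 mm high, fixed on the bench. Origin: centre of its footprint on the bench; x along the 130 mm side from the nest end to the knob end, z up. The nest, an aluminium bed between two low steel jaws, is at the -x end; the black knob at the +x end, its upright axis at x = +33 mm, y = 0. A round water bath, 87 mm high, stands close by.
- nest (a point): Middle of the nest on the bed, 48 mm above the bench, halfway between the open jaws; axes as the holder's. The jaw faces stand 22.5 mm to -x (fixed) and +x (moving, open), so the foot has 5 mm of play. Jaws 26 to 28 mm wide in y, 5.5 mm high; the sides (y) are open for fingers. When clamped the cassette sits 2.5 mm to -x, against the fixed jaw.
- knob_grip (a point): Middle of the knob's grip bar: upright, black plastic, 12 mm thick, 36 mm long, 26 mm high. 76 mm above the bench while the knob is down; the bar reaches from 15 mm below this point (where a round skirt of 25 mm begins) to 10 mm above. Moves with the knob: x along the 36 mm length, towards the pin; pinch across y.
- pin (a point): Outer end of the square steel pin, 4 x 4 mm, that sticks out of the knob's skirt, 22 mm from its axis. It sits in a notch 5 mm deep and 5.5 to 6 mm wide, or stands on the flat land between notches, on which it slides from 0.2 rad up to the closed notch and 0.3 rad past it; farther on is a hard end lug. Over the notch the spring drops it in.
- selector (a joint): Turn of the knob, rad: 0 in the open notch, growing clockwise seen from above. Cannot turn with the pin in a notch (play about 0.04 rad either way). The closed notch is in an adjustable steel sector beside the knob, set differently on every holder: anywhere from 0.80 to 1.40 rad, not measured. Turning takes under 0.1 N m; let go on the land, the knob stays where it is.
- selector_lift (a joint): Height of the knob, m: 0 fully down, 0.005 with the pin standing on the land, 0.009 at a hard upper stop. A spring pushes it down with 6 N, 8.5 N at the top. More than 25 N between the knob and its notches, land or stops damages it (the fingers' own squeeze does not count).
- jaw (a joint): Closing of the moving jaw, m: 0 fully open, about 0.005 when it rests on the cassette, 0.007 shut with nothing between. A cam on the knob holds it open; as the knob turns, a spring of about 7 N closes it.
- blade_dispenser: Bystander: flat white and blue blade dispenser, 30 x 72 x 16 mm, loose on the bench near the cassette. Origin: centre of the underside.
- forceps: Bystander: steel forceps, 12 x 125 x 9 mm, lying loose on the bench. Origin: centre of the underside; y along the length.
Mind the look-alikes: they are no part of the job. What is shaped like the cassette but red is not meant.

How it is judged:
On the way, in this order (a step that is already met when the one before it is completed fails the run):
1. the cassette lies flat in the nest between the open jaws, let go, with the knob still in its open notch (horizontal distance between cassette and nest below 0.006 m and z of cassette in the frame of nest between -0.0015 and 0.0015 m and angle between the y axis of cassette and the x axis of holder, either way round below 0.2 rad and angle between cassette's own z axis and vertical below 0.05 rad and contact force between the fingers and cassette below 0.1 N and value of joint selector below 0.15 rad), for 0.2 s.
2. the knob has been pulled up out of the open notch and turned on its way (value of joint selector_lift above 0.004 m and value of joint selector above 0.3 rad), for 0.1 s.
At the end, for the whole second after the job is handed in: The knob is down in the closed notch (lift under 1.5 mm, turned between 0.7 and 1.5 rad) and the jaw presses on the cassette (over 2 N), which lies at rest flat on the bed within 6 mm of the nest's middle and within 0.15 rad of the holder's long axis (value of joint selector_lift below 0.0015 m and value of joint selector between 0.7 and 1.5 rad and value of joint jaw above 0.002 m and contact force between jaw and cassette above 2 N and horizontal distance between cassette and nest below 0.006 m and angle between the y axis of cassette and the x axis of holder, either way round below 0.15 rad and z of cassette in the frame of nest between -0.0015 and 0.0015 m and angle between cassette's own z axis and vertical below 0.05 rad and linear speed of cassette below 0.01 m/s); the robot touches nothing.
It fails at once if the knob is forced: more than 25 N between it and its notches, land or stops (contact force between selector_lift and holder above 25 N).
It fails at once if the blade dispenser is disturbed (over 10 mm) (distance of blade_dispenser from where it was at the start of the episode above 0.01 m).
It fails at once if the forceps are disturbed (over 10 mm) (distance of forceps from where it was at the start of the episode above 0.01 m).
It also fails if it takes over 58 s, if anything falls off the work surface, if the arm or the gripper's body presses on something with over 40 N, if the wrist force passes 120 N, or if a joint passes its speed limit or range.

## Working session

There is one attempt and no reset: what is moved stays moved. The work goes in short steps, Python scripts to look and compute and a shell command to move; the robot and the scene stay as the last step left them, time stands still between calls to the robot, and variables do not carry over. Pictures are saved under pics/ and viewed, at most 10 in all, crops included, and the job is handed in when it is done.

```bash
mkdir -p pics; ls
cat > h.py <<'E'
import numpy as np, cv2
from workcell import bot
def snap(n,f):
    d=bot.grab_frame(n); cv2.imwrite(f,cv2.cvtColor(d["pixels"],cv2.COLOR_RGB2BGR)); 
    np.savez(f[:-4]+'.npz',E=d["extrinsics"],K=[d["fx"],d["fy"],d["cx"],d["cy"]]); return d
def ray(f,u,v,z):
    a=np.load(f[:-4]+'.npz');E=a['E'];fx,fy,cx,cy=a['K'];R=E[:3,:3];c=-R.T@E[:3,3]
    w=R.T@np.array([(u-cx)/fx,(v-cy)/fy,1]); return c+w*(z-c[2])/w[2]
def proj(f,p):
    a=np.load(f[:-4]+'.npz');E=a['E'];fx,fy,cx,cy=a['K'];q=E[:3,:3]@np.array(p)+E[:3,3];return np.array([fx*q[0]/q[2]+cx,fy*q[1]/q[2]+cy])
def crop(f,o,x0,y0,x1,y1,s):
    im=cv2.imread(f)[y0:y1,x0:x1]; cv2.imwrite(o,cv2.resize(im,None,fx=s,fy=s,interpolation=cv2.INTER_CUBIC))
E
python3 - <<'E'
from h import *
s=bot.observe();print(s)
for n in("top","side","wrist"):
    snap(n,f'pics/{n}0.png'); a=np.load(f'pics/{n}0.npz');print(n,a['K'],(-a['E'][:3,:3].T@a['E'][:3,3]).round(3))
E
```

```text
pics
{'clock': 0.0, 'qpos': array([ 1.1098074 ,  0.52201554, -0.03633038,  1.59996505,  0.02122276,
        1.02110634, -0.11279969]), 'qd': array([-0.00067829,  0.00097136,  0.00058411, -0.0009851 , -0.0014063 ,
       -0.00255648, -0.00139913]), 'joint_efforts': array([ 2.39274217e-03, -9.27112913e+01,  1.98090144e+00, -3.69924474e+01,
        1.80024351e-02,  8.16272426e-03,  1.69334130e-04]), 'position': array([ 0.23791521, -0.57760095,  0.23074014]), 'tool_rot': array([-3.14048821e+00,  9.62642600e-05,  3.90793025e-01]), 'force': array([-0.08310517,  0.30441318, -0.12933817]), 'moment': array([-0.01797741, -0.04918597,  0.06694354]), 'finger_force': 0.0, 'grip_width': 0.0854526511845998}
top [432.63521706 432.63521706 319.1461178  197.98850648] [ 0.301 -0.216  0.916]
side [471.38056227 471.38056227 319.26964505 203.8302326 ] [ 0.619 -0.744  0.863]
wrist [324.70443096 324.70443096 322.3303892  200.9633889 ] [ 0.304 -0.55   0.374]
```

View pics/top0.png

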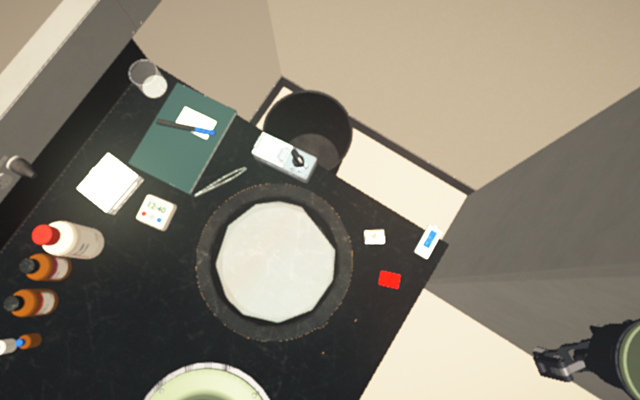

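View pics/side0.png

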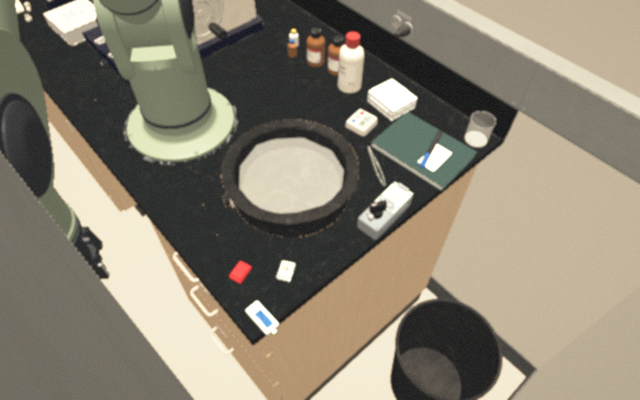

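Top view: the white cassette is at (374,237) and the red look-alike at (389,280). The dispenser is at (428,241), the holder at (285,157) with its knob at (297,157), and the forceps at (220,181). Side view: cassette (286,271), red one (240,272), dispenser (262,317), holder (386,210), knob (378,209). 

Things that could be mistaken for the cassette (top view): the red one (389,280), the dispenser (428,241), the timer (156,212) and the card (197,122). I choose (374,237) and will check it in close crops.

Run:
```python
from h import *
T='pics/top0.png';S='pics/side0.png'
def c(f,x,y,w,h,s): return cv2.resize(cv2.imread(f)[y:y+h,x:x+w],(400,300),interpolation=cv2.INTER_CUBIC)
m=np.vstack([np.hstack([c(T,240,120,80,60,5),c(T,354,220,40,30,10)]),np.hstack([c(S,346,175,80,60,5),c(S,266,256,40,30,10)])])
cv2.imwrite('pics/m1.png',m)
print('cass',ray(T,374,237,.005),ray(S,286,271,.005));print('knob',ray(T,297,157,.086),ray(S,378,207,.086))
print('disp',ray(T,428,241,.01));print('red',ray(T,389,280,.005))
```

```text
cass [ 0.41113062 -0.3217903   0.005     ] [ 0.41600475 -0.32279185  0.005     ]
knob [ 0.55526574 -0.15607621  0.086     ] [ 0.56104979 -0.164802    0.086     ]
disp [ 0.40685217 -0.43411038  0.01      ]
red [ 0.32332926 -0.35422025  0.005     ]
```

View pics/m1.png

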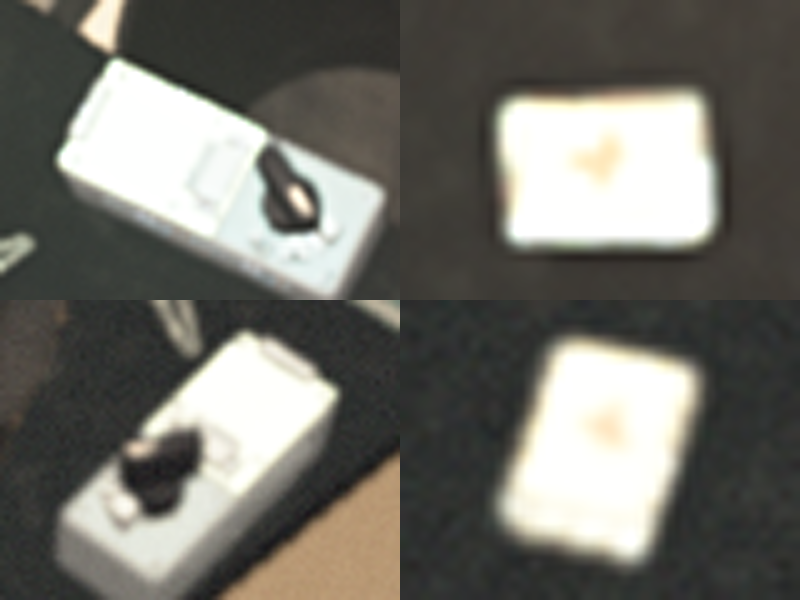

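Run:
```python
from h import *
T='pics/top0.png';S='pics/side0.png'
g=lambda f,L,z:np.array([ray(f,u,v,z)[:2] for u,v in L])
cT=g(T,[(363.7,229.2),(384.8,228.8),(385.5,244.5),(364.5,244.5)],.005)
cS=g(S,[(266+x/10,256+(y-300)/10) for x,y in[(155,335),(298,365),(242,560),(98,515)]],.005)
hT=g(T,[(240+x/5,120+y/5) for x,y in[(115,60),(62,158),(335,290),(383,188)]],.044)
hS=g(S,[(346+x/5,175+(y-300)/5) for x,y in[(240,332),(338,392),(155,582),(58,522)]],.044)
for n,c in zip(('cT','cS','hT','hS'),(cT,cS,hT,hS)):
    print(n,c.round(3).tolist(),'mean',c.mean(0).round(4))
    e=np.roll(c,-1,0)-c;print(np.linalg.norm(e,axis=1).round(4),np.degrees(np.arctan2(e[:,1],e[:,0])).round(1))
print('bath',g(T,[(275,184),(275,340),(196,262),(352,262)],.087).round(3).tolist())
```

```text
cT [[0.427, -0.3], [0.429, -0.344], [0.396, -0.346], [0.394, -0.302]] mean [ 0.4118 -0.3231]
[0.0447 0.0332 0.0441 0.0324] [ -86.5 -176.8   92.4    4.2]
cS [[0.398, -0.301], [0.428, -0.298], [0.433, -0.343], [0.402, -0.343]] mean [ 0.4151 -0.3213]
[0.0307 0.0459 0.0312 0.0429] [  5.3 -84.2 179.7  95.4]
hT [[0.62, -0.078], [0.576, -0.059], [0.524, -0.176], [0.568, -0.194]] mean [ 0.5722 -0.1267]
[0.0484 0.1289 0.0484 0.1275] [ 156.5 -114.1  -21.8   65.9]
hS [[0.575, -0.053], [0.623, -0.072], [0.571, -0.195], [0.525, -0.179]] mean [ 0.5735 -0.1247]
[0.0524 0.1336 0.0491 0.1357] [ -21.8 -112.9  160.6   68.5]
bath [[0.498, -0.116], [0.204, -0.134], [0.339, 0.025], [0.352, -0.271]]
```

```bash
python3 -m crank '{"travel":[[3,4.5,0],[6,9,0],[9,13.5,0],[12,18,0],[14.5,21.5,-1]],"turn":[[0,0,8],[0,0,16],[0,0,24],[0,0,32],[0,0,40]],"gripper":[0.3,0.3,0.3,0.3,0.3]}' 40
```

```text
clock: 0.65
position: [0.3783, -0.3696, 0.2237]
tool_rot: [3.14, 0.001, 1.094]
force: [1.0, 0.3, -0.2]
grip_width: 0.0595
finger_force: 0.0
```

```bash
python3 -m crank '{"travel":[[1,2,-2],[2,3.5,-4],[3,4.1,-6],[3,4.1,-7],[3,4.1,-7]],"turn":[[0,0,8],[0,0,16],[0,0,24],[0,0,31],[0,0,31]],"gripper":[0.3,0.3,0.3,0.3,0.3]}'
python3 - <<'E'
from h import *
W='pics/w1.png';snap('wrist',W)
s=bot.observe();print(s['position'],s['tool_rot'],s['grip_width'],s['qpos'])
a=np.load('pics/w1.npz')['E'];print(a[2,:3])
print(proj(W,[.4135,-.322,.005]),proj(W,s['position']),proj(W,[.573,-.126,.05]))
E
```

```text
clock: 1.15
position: [0.4068, -0.3295, 0.1516]
tool_rot: [-3.14, -0.002, 1.633]
force: [0.7, -0.3, 0.1]
grip_width: 0.06
finger_force: 0.0
[ 0.406877   -0.32998575  0.15252975] [-3.14059568e+00 -1.13757667e-03  1.62719580e+00] 0.05994054565724571 [ 0.85399504  0.4895596  -0.380024    1.92419097  0.25125143  0.77533173
  0.38991605]
[ 0.01550599 -0.27546695 -0.96118548]
[329.67017371 180.97152   ] [321.0129542  262.77310558] [609.37150839 -96.53980342]
```

View pics/w1.png

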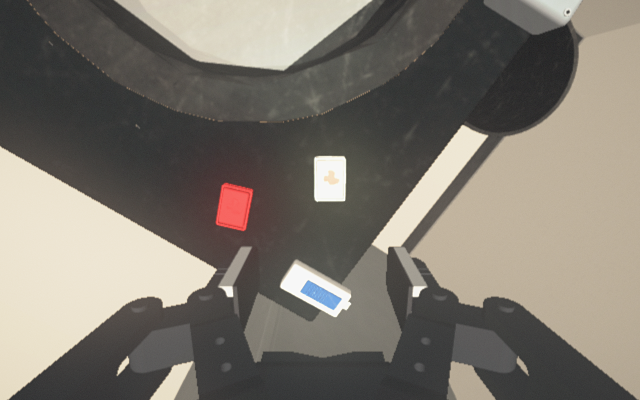

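The wrist view shows the cassette at (330,179), the red one at (235,207) and the dispenser at (316,289). The cassette is where I predicted it, so I'll refine its pose from the blob.

```bash
cat >> h.py <<'E'
def blob(f,x0,y0,x1,y1,z,th=150):
    im=cv2.imread(f).min(2); m=np.zeros_like(im); m[y0:y1,x0:x1]=(im[y0:y1,x0:x1]>th)*255
    m=cv2.morphologyEx(m,cv2.MORPH_CLOSE,np.ones((15,15)))
    c=max(cv2.findContours(m,0,cv2.CHAIN_APPROX_NONE)[0],key=cv2.contourArea)[:,0]
    p=np.array([ray(f,u,v,z)[:2] for u,v in c])*1000
    return cv2.minAreaRect(c.astype(np.float32)),cv2.minAreaRect(p.astype(np.float32))
E
python3 - <<'E'
from h import *
for z in(.002,.009):print(blob('pics/w1.png',300,140,365,220,z))
E
```

```text
(((329.5, 178.5), (45.0, 31.0), 90.0), ((413.4107360839844, -320.75860595703125), (28.933895111083984, 42.205814361572266), 3.5362861156463623))
(((329.5, 178.5), (45.0, 31.0), 90.0), ((413.1692810058594, -319.2654724121094), (28.241533279418945, 41.19584655761719), 3.536130905151367))
```

```bash
python3 -m crank '{"travel":[[0.05,0.1,-3],[0.05,0.1,-7],[0.05,0.1,-11],[0.05,0.1,-13.5],[0.05,0.1,-14.5]],"turn":[[0,0,0],[0,0,0],[0,0,0],[0,0,0],[0,0,0]],"gripper":[0.3,0.3,0.3,0.3,0.3]}'
```

```text
clock: 1.7
position: [0.407, -0.329, 0.0066]
tool_rot: [-3.14, -0.001, 1.626]
force: [1.0, -0.4, 1.3]
grip_width: 0.0596
finger_force: 0.0
```

```bash
python3 -m crank '{"travel":[[0,0,-0.3],[0,0,-0.3],[0,0,-0.3],[0,0,-0.3],[0,0,-0.3]],"turn":[[0,0,0],[0,0,0],[0,0,0],[0,0,0],[0,0,0]],"gripper":[0.3,0.3,0.6,1,1]}' 30
```

```text
clock: 2.2
position: [0.4082, -0.3296, 0.006]
tool_rot: [3.141, 0.001, 1.629]
force: [-3.0, 1.0, 12.9]
grip_width: 0.0221
finger_force: 28.8
```

```bash
python3 -m crank '{"travel":[[0,0,0],[0,0,0],[0,0,0],[0,0,2],[0,0,5]],"turn":[[0,0,0],[0,0,0],[0,0,0],[0,0,0],[0,0,0]],"gripper":[1,1,1,1,1]}' 30
```

```text
clock: 2.7
position: [0.4072, -0.3286, 0.055]
tool_rot: [-3.14, -0.001, 1.63]
force: [0.6, 1.0, 0.6]
grip_width: 0.0219
finger_force: 29.4
```

```bash
python3 -m crank '{"travel":[[0.5,0.5,3.5],[2.5,2,6.5],[5,4,10],[8,7,12],[10.5,9.5,14]],"turn":[[0,0,0],[0,0,-6],[0,0,-12],[0,0,-18],[0,0,-23]],"gripper":[1,1,1,1,1]}' 40
```

```text
clock: 3.2
position: [0.5142, -0.2326, 0.197]
tool_rot: [3.14, -0.0, 1.224]
force: [-0.6, 0.0, -0.4]
grip_width: 0.0219
finger_force: 40.4
```

```bash
python3 -m crank '{"travel":[[2.5,2.5,1],[4,3.5,1.5],[4,3.5,1.5],[4,3.5,1.5],[4,3.5,1.5]],"turn":[[0,0,-4],[0,0,-4],[0,0,-4],[0,0,-4],[0,0,-4]],"gripper":[1,1,1,1,1]}' 40
python3 - <<'E'
from h import *
W='pics/w2.png';snap('wrist',W);snap('side','pics/s2.png');snap('top','pics/t2.png')
s=bot.observe();print(s['position'],s['tool_rot'],s['grip_width'],s['force'])
im=cv2.imread(W);cv2.imwrite('pics/w2b.png',cv2.resize(im,(800,500),interpolation=cv2.INTER_CUBIC))
E
```

```text
clock: 3.7
position: [0.5519, -0.2, 0.2099]
tool_rot: [-3.141, 0.0, 1.158]
force: [-0.4, 0.4, -0.8]
grip_width: 0.0216
finger_force: 40.4
[ 0.55217326 -0.19983123  0.20988196] [-3.14122332e+00  2.54519186e-04  1.15757124e+00] 0.021999397467309362 [-0.1206179  -0.21522225  0.19477025]
```

View pics/w2b.png

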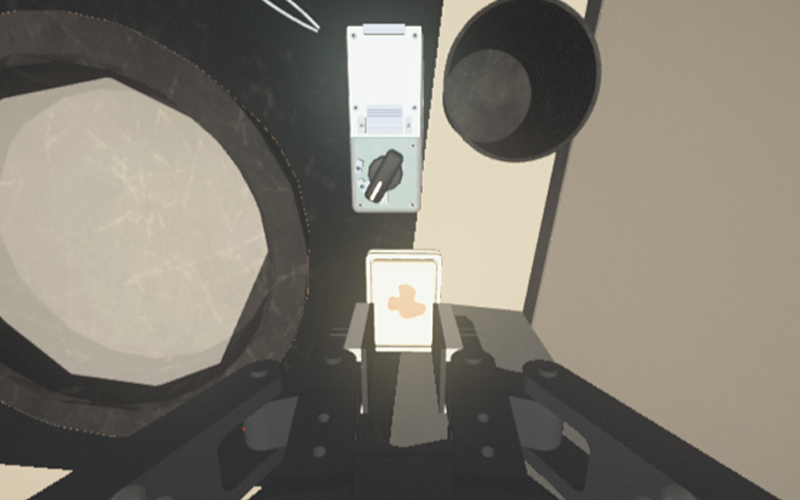

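The grasp holds and the cassette centre is at about (323,240) in the original pixels. The holder runs upward at about (308,95), with the nest bed and fixed jaw at its top end (308,22), the moving jaw at (308,93) and the knob at (307,140). Next I'll enlarge the holder.

Run:
```python
from h import *
im=cv2.imread('pics/w2.png');
c=cv2.rotate(im[10:180,270:350],cv2.ROTATE_90_CLOCKWISE)  # col = 179-v, row = u-270
c=cv2.resize(c,(799,376),interpolation=cv2.INTER_CUBIC)
c=(np.power(c/255.,1.8)*255).astype(np.uint8)
k=cv2.resize(im[190:290,270:380],(242,220),interpolation=cv2.INTER_CUBIC)
c=np.vstack([c,np.zeros((220,799,3),np.uint8)]);c[376:596,:242]=(np.power(k/255.,1.8)*255).astype(np.uint8)
cv2.imwrite('pics/w2c.png',c)
```

```text
(no output)
```

View pics/w2c.png

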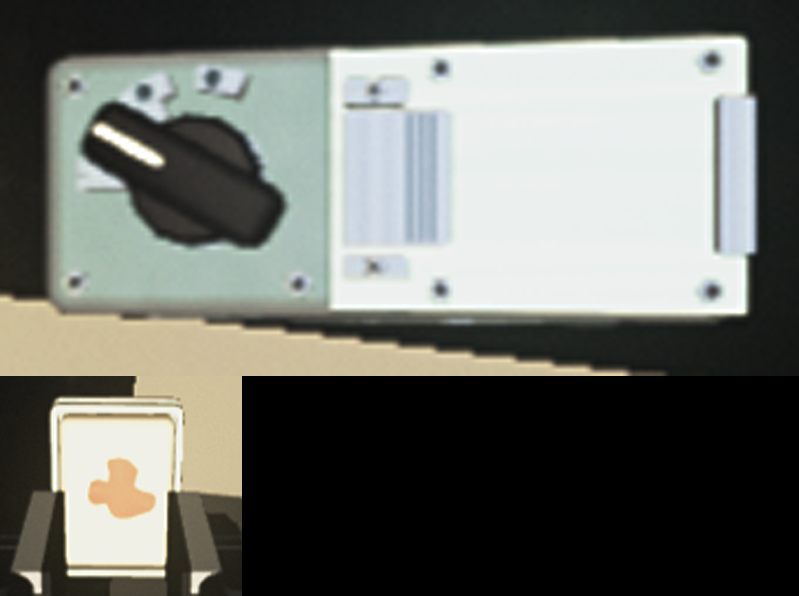

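Run:
```python
from h import *
W='pics/w2.png'
P=lambda X,Y,z:ray(W,270+Y/4.7-.5,179.5-X/4.7,z)[:2]*1000
A=P(748,37,.048);B=P(748,313,.048);C=P(330,50,.048);D=P(330,308,.048)
E1=P(50,65,.044);E2=P(50,305,.044)
print('widths',np.linalg.norm(A-B),np.linalg.norm(C-D),np.linalg.norm(E1-E2))
ex=((C-A)+(D-B));ex/=np.linalg.norm(ex);ang=np.degrees(np.arctan2(ex[1],ex[0]));ey=np.array([-ex[1],ex[0]])
print('ang',ang, 'AC',np.linalg.norm(C-A),'len',((E1+E2)/2-(A+B)/2)@ex)
O=(A+B+C+D)/4; O=(A+B)/2+65*ex
print('origin guess',O)
h=lambda p:np.array([(p-O)@ex,(p-O)@ey]).round(1)
for n,X,Y,z in[('fixface',717,175,.0535),('fixface foot',714,175,.048),('fixout',757,175,.0535),('movface',450,175,.0535),('m2',405,175,.0535),('m3',435,175,.0535),('s1',441,68,.048),('s2',712,60,.048),('s3',441,290,.048),('s4',712,290,.048),('jl',735,95,.0535),('jr',735,254,.0535),('knobend pin',95,140,.086),('knobend far',272,215,.086),('ml',430,110,.0535),('mr',430,244,.0535),('l',735,37,.048),('r',735,313,.048)]:
    print(n,h(P(X,Y,z)),P(X,Y,z).round(1))
b=P(272,225,.086)-P(92,130,.086);print('bar angle',np.degrees(np.arctan2(-b[1],-b[0])),np.linalg.norm(b))
# cassette: wax top corners in crop px
s=bot.observe();z=s['position'][2]
for zz,L in((z+.002,[(62,418),(176,418),(166,566),(68,566)]),):
    q=np.array([ray(W,270+x/2.2,190+(y-376)/2.2,zz)[:2]*1000 for x,y in L]);m=q.mean(0)
    t=s['tool_rot'][2];print('wax c',m,'rel tool x,y', (m-s['position'][:2]*1000)@np.array([[np.cos(t),-np.sin(t)],[np.sin(t),np.cos(t)]]),np.linalg.norm(q-np.roll(q,1,0),axis=1))
    d=(q[0]+q[1]-q[2]-q[3]);print('cass ang',np.degrees(np.arctan2(d[1],d[0])),np.degrees(t))
```

```text
widths 49.392087019468384 49.55858051981246 49.12050460224101
ang -113.85610557870527 AC 71.9947173043755 len 127.16490857307619
origin guess [ 570.68206378 -124.46328637]
fixface [-58.8   0.2] [594.7 -70.7]
fixface foot [-59.5  -0.1] [594.7 -70. ]
fixout [-65.2   0.3] [597.3 -65. ]
movface [-14.4  -0.3] [ 576.2 -111.2]
m2 [-6.5 -0.4] [ 573.  -118.4]
m3 [-11.8  -0.3] [ 575.2 -113.6]
s1 [-13.1 -20.7] [ 557.  -104.1]
s2 [-59.1 -20.8] [575.6 -62. ]
s3 [-13.2  21.1] [ 595.3 -120.9]
s4 [-59.2  20.6] [613.5 -78.6]
jl [-61.7 -13.9] [582.9 -62.5]
jr [-61.7  14.1] [608.6 -73.7]
knobend pin [46.4 -5.5] [ 546.9 -164.7]
knobend far [16.2  7.7] [ 571.2 -142.4]
ml [-10.9 -12.4] [ 563.8 -109.5]
mr [-10.9  12.5] [ 586.5 -119.5]
l [-62.8 -24.8] [573.4 -57. ]
r [-63.   24.7] [618.8 -76.9]
bar angle -142.38286432573736 35.001422191455035
wax c [ 556.80778441 -191.07037487] rel tool x,y [ 9.88452429 -0.72638652] [34.13136258 23.54639379 34.14934026 21.54477348]
cass ang 65.64693816000246 66.32394626210457
```

```bash
python3 -m crank '{"travel":[[1,3.5,0],[2,7,0],[2.9,10,-1],[2.9,10,-5],[2.9,10,-9]],"turn":[[0,0,0],[0,0,0],[0,0,0],[0,0,0],[0,0,0]],"gripper":[1,1,1,1,1]}' 40
```

```text
clock: 4.35
position: [0.5823, -0.0985, 0.1195]
tool_rot: [3.14, -0.001, 1.16]
force: [1.0, -1.1, -0.5]
grip_width: 0.0216
finger_force: 40.4
```

```bash
python3 -m crank '{"travel":[[0,0,-2],[0,0,-4],[0,0,-4],[0,0,-4],[0,0,-4]],"turn":[[0,0,0],[0,0,0],[0,0,0],[0,0,0],[0,0,0]],"gripper":[1,1,1,1,1]}' 40
python3 - <<'E'
from h import *
W='pics/w3.png';snap('wrist',W);snap('side','pics/s3.png');snap('top','pics/t3.png')
s=bot.observe();print(s['position'],s['tool_rot'],s['grip_width'],s['force'])
def c(f,x,y,w,h,W,H): return (np.power(cv2.resize(cv2.imread(f)[y:y+h,x:x+w],(W,H),interpolation=cv2.INTER_CUBIC)/255.,1.6)*255).astype(np.uint8)
p=proj('pics/s3.png',[.585,-.091,.06]).astype(int);q=proj('pics/t3.png',[.585,-.091,.06]).astype(int);print(p,q)
a=c(W,200,100,240,180,800,600)
cv2.imwrite('pics/w3b.png',a)
E
```

```text
clock: 4.85
position: [0.5823, -0.0994, 0.0812]
tool_rot: [3.14, -0.0, 1.158]
force: [-0.7, -0.8, 0.6]
grip_width: 0.0218
finger_force: 40.4
[ 0.58224161 -0.09923415  0.08096579] [ 3.14024579e+00 -3.58948530e-04  1.15854773e+00] 0.021613981330911726 [-0.38112807  0.40290739  0.1719491 ]
[395 190] [267 145]
```

View pics/w3b.png

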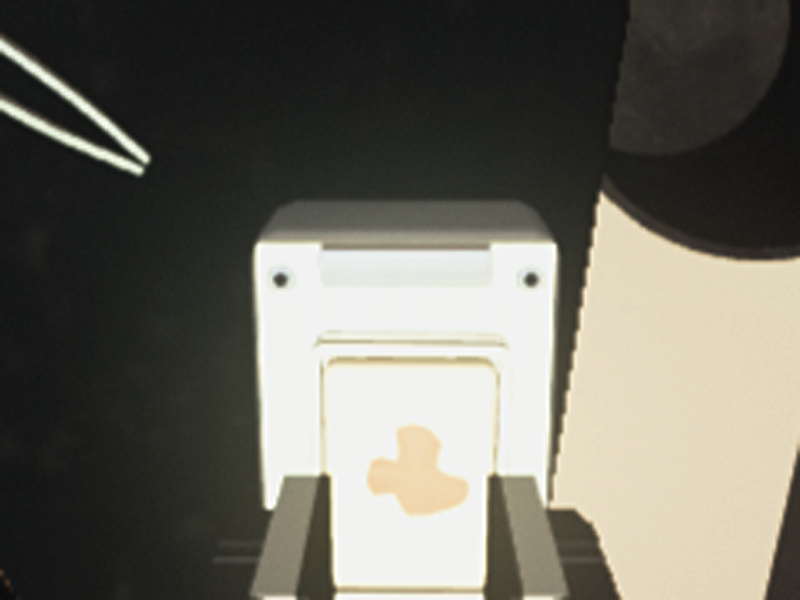

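The cassette sits over the bed, with its wax top from about (328,362) to (490,588) in the crop. The fixed jaw's inner edge is at Y≈287 and the bed screws are at (280,279) and (531,279). Now the offset.

Run:
```python
from h import *
W='pics/w3.png';s=bot.observe();z=s['position'][2];t=np.radians(-113.86)
P=lambda X,Y,z:ray(W,200+X/3.333-.35,100+Y/3.333-.35,z)[:2]*1000
ex=np.array([np.cos(t),np.sin(t)]);ey=np.array([-ex[1],ex[0]])
s1,s2=P(280,279,.048),P(531,279,.048);print('screws',np.linalg.norm(s1-s2),np.degrees(np.arctan2(*(s2-s1)[::-1]))-90)
f=(P(322,287,.0535)+P(492,287,.0535))/2;print('jaw w',np.linalg.norm(P(322,287,.0535)-P(492,287,.0535)))
n1=f+22.5*ex;n2=(s1+s2)/2+22.8*ex
for dz in(.002,.003,.004):
    q=np.array([P(x,y,z+dz) for x,y in[(328,362),(496,362),(490,588),(336,588)]]);m=q.mean(0)
    print(dz,'wax sizes',np.linalg.norm(q-np.roll(q,1,0),axis=1).round(1),'c',m,'shift',n1-m,n2-m,'in holder',(n1-m)@ex,(n1-m)@ey)
print(n1,n2, 'foot front', (P(415,337,z-.004)-n1)@ex)
```

```text
screws 41.82932019331436 -113.67149332908733
jaw w 27.503109348696604
0.002 wax sizes [34.4 22.9 34.4 22.4] c [587.214801   -90.27741559] shift [-1.5223306  -1.31217279] [-1.85261953 -1.43365766] in holder 1.8158176377258877 -0.861448891667639
0.003 wax sizes [34.2 22.8 34.2 22.2] c [587.3853056  -89.87685999] shift [-1.69283519 -1.7127284 ] [-2.02312412 -1.83421326] in holder 2.2511100474331434 -0.855355548751955
0.004 wax sizes [33.9 22.6 33.9 22.1] c [587.55581019 -89.47630438] shift [-1.86333979 -2.11328401] [-2.19362872 -2.23476887] in holder 2.6864024571402942 -0.849262205836069
[585.6924704  -91.58958839] [585.36218147 -91.71107325] foot front -20.846323384327523
```

```bash
python3 -m crank '{"travel":[[-0.12,-0.1,0],[-0.12,-0.1,-1],[-0.12,-0.1,-2],[-0.12,-0.1,-2.3],[-0.12,-0.1,-2.5]],"turn":[[0,0,0],[0,0,0],[0,0,0],[0,0,0],[0,0,0]],"gripper":[1,1,1,1,1]}' 40
```

```text
clock: 5.5
position: [0.5802, -0.1, 0.0541]
tool_rot: [-3.14, 0.0, 1.159]
force: [-3.7, -0.7, 13.9]
grip_width: 0.0217
finger_force: 41.9
```

```bash
python3 -m crank '{"travel":[[0,0,0],[0,0,0],[0,0,-0.05],[0,0,-0.1],[0,0,-0.1]],"turn":[[0,0,0],[0,0,0],[0,0,0],[0,0,0],[0,0,0]],"gripper":[1,1,1,1,1]}' 40
```

```text
clock: 6.0
position: [0.5807, -0.1002, 0.0542]
tool_rot: [3.141, -0.0, 1.159]
force: [-0.7, 0.5, 2.5]
grip_width: 0.0216
finger_force: 40.8
```

```bash
python3 -m crank '{"travel":[[0,0,-0.05],[0,0,-0.1],[0,0,-0.1],[0,0,-0.1],[0,0,-0.1]],"turn":[[0,0,0],[0,0,0],[0,0,0],[0,0,0],[0,0,0]],"gripper":[1,1,1,1,1]}' 40
python3 - <<'E'
from h import *
s=bot.observe();print(s['position'],s['force'],s['moment'])
E
```

```text
clock: 6.5
position: [0.5808, -0.1001, 0.054]
tool_rot: [3.141, 0.0, 1.159]
force: [-6.4, 1.1, 19.3]
grip_width: 0.0217
finger_force: 43.1
[ 0.58079071 -0.10014492  0.05401647] [-6.43032564  1.11427599 19.30768778] [0.16274175 1.35214588 0.04856622]
```

```bash
python3 -m crank '{"travel":[[0,0,0.1],[0,0,0.15],[0,0,0.15],[0,0,0.15],[0,0,0.15]],"turn":[[0,0,0],[0,0,0],[0,0,0],[0,0,0],[0,0,0]],"gripper":[1,1,0.4,0.4,0.4]}' 20
```

```text
clock: 7.0
position: [0.5806, -0.1001, 0.0544]
tool_rot: [-3.141, 0.0, 1.159]
force: [0.5, 0.5, 0.3]
grip_width: 0.0512
finger_force: 0.0
```

```bash
python3 -m crank '{"travel":[[0,0,1],[0,0,4],[0,0,8],[0,0,9],[0,0,9]],"turn":[[0,0,0],[0,0,0],[0,0,0],[0,0,0],[0,0,0]],"gripper":[0.4,0.4,0.4,0.4,0.4]}' 20
```

```text
clock: 7.5
position: [0.5816, -0.1003, 0.1468]
tool_rot: [3.138, -0.001, 1.158]
force: [-0.8, -0.0, -0.8]
grip_width: 0.0513
finger_force: 0.0
```

```bash
python3 -m crank '{"travel":[[-1,-2,2],[-2,-5,2],[-3,-9,2],[-3.5,-10,2],[-3.5,-10,2]],"turn":[[0,0,-6],[0,0,-14],[0,0,-22],[0,0,-29],[0,0,-29]],"gripper":[0.4,0.4,0.4,0.4,0.4]}' 20
python3 - <<'E'
from h import *
W='pics/w4.png';snap('wrist',W);snap('side','pics/s4.png')
s=bot.observe();print(s['position'],s['tool_rot'],s['grip_width'],s['force'],s['qpos'])
im=cv2.imread(W);cv2.imwrite('pics/w4b.png',(np.power(cv2.resize(im,(800,500),interpolation=cv2.INTER_CUBIC)/255.,1.6)*255).astype(np.uint8))
E
```

```text
clock: 8.0
position: [0.5442, -0.2021, 0.1636]
tool_rot: [-3.141, 0.002, 0.646]
force: [0.1, 1.0, 0.3]
grip_width: 0.051
finger_force: 0.0
[ 0.54554578 -0.19922601  0.16383284] [-3.14055585e+00  3.35644991e-04  6.56083454e-01] 0.05124505114235868 [-0.11174168 -0.41328259 -0.22823059] [ 0.35755425  0.53452425 -0.15340973  1.77723064  0.10431229  0.83872885
 -0.75938033]
```

View pics/w4b.png

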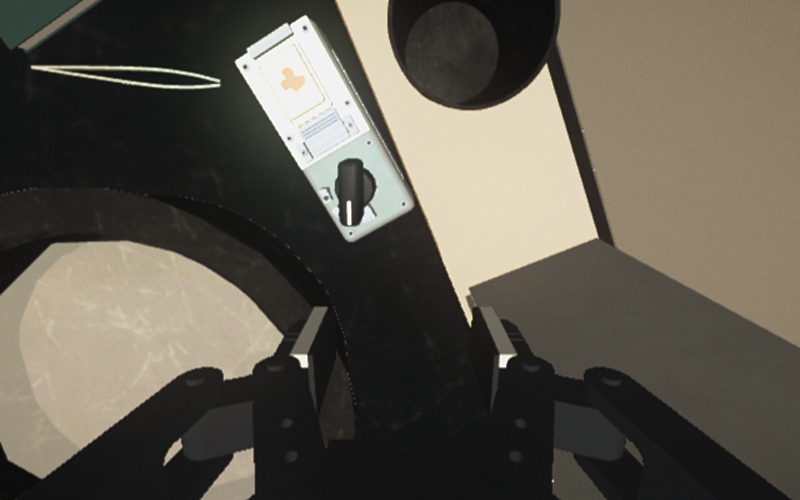

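The cassette lies in the nest, released, at about (292,78) in this view. The knob bar runs from its pin end at (347,222) to (350,162). I'll use one close crop for the knob pose and the cassette fit.

Run:
```python
from h import *
im=cv2.imread('pics/w4.png')
a=cv2.resize(im[10:110,185:295],(440,400),interpolation=cv2.INTER_CUBIC)
b=cv2.resize(im[118:198,250:340],(360,320),interpolation=cv2.INTER_CUBIC)
c=np.zeros((400,800,3),np.uint8);c[:,:440]=a*0+(np.power(a/255.,2)*255).astype(np.uint8);c[:320,440:]=(np.power(b/255.,.7)*255).astype(np.uint8)
cv2.imwrite('pics/w4c.png',c)
```

```text
(no output)
```

View pics/w4c.png

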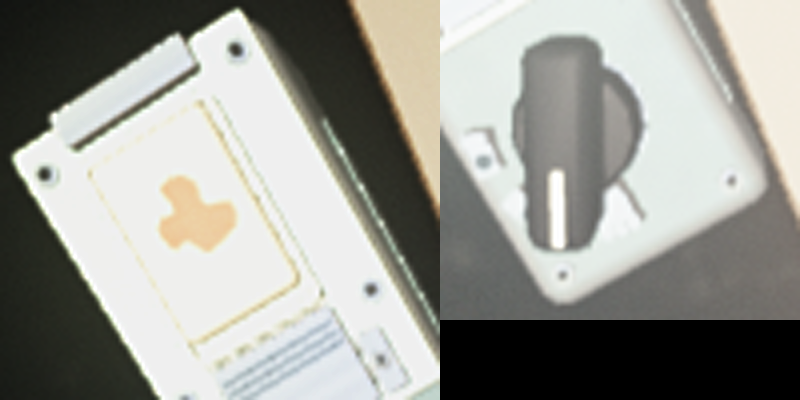

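Run:
```python
from h import *
W='pics/w4.png'
P=lambda X,Y,z:ray(W,250+(X-440)/4-.4,118+Y/4-.4,z)[:2]*1000
a,b=P(557,248,.086),P(560,50,.086);d=a-b
print('ends',a,b,np.linalg.norm(d),'ang',np.degrees(np.arctan2(d[1],d[0])),'width',np.linalg.norm(P(526,240,.086)-P(589,240,.086)))
print('mid',(a+b)/2)
Q=lambda X,Y,z:ray(W,185+X/4-.4,10+Y/4-.4,z)[:2]*1000
s1,s2=Q(45,174,.048),Q(236,49,.048);m=np.array([Q(*p,.057) for p in[(90,175),(205,100),(298,280),(192,345)]])
t=np.radians(-113.8);ex=np.array([np.cos(t),np.sin(t)])
f=(Q(72,148,.0535)+Q(198,70,.0535))/2
print('wax c',m.mean(0),np.linalg.norm(m-np.roll(m,1,0),axis=1),'nest',f+22.5*ex,(s1+s2)/2+22.8*ex,np.linalg.norm(s1-s2))
e=m[2]+m[3]-m[0]-m[1];print(np.degrees(np.arctan2(e[1],e[0])), 'screwang',np.degrees(np.arctan2(*(s2-s1)[::-1]))-90)
print('skirt centre', P(578,127,.061))
```

```text
ends [ 544.44091137 -163.71419823] [ 572.34063184 -144.88451464] 33.65934322444568 ang -145.98435744085307 width 10.904230078791949
mid [ 558.3907716  -154.29935644]
wax c [585.3653393 -91.4202601] [32.65556281 24.36860959 32.83122768 22.88576633] nest [585.73059156 -91.84008532] [585.56445323 -91.16382502] 41.73317675578701
-115.33228454095416 screwang -113.56073302949099
skirt centre [ 559.39870426 -154.13486841]
```

Cassette centre is within 0.5 mm of the nest and the axes agree, so step 1 holds. The knob axis is at about (0.5585, −0.154) and the bar at about −144°. I'll go to the knob next.

```bash
python3 -m crank '{"travel":[[0.6,2.3,0],[1.3,4.6,-1],[1.3,4.6,-5],[1.3,4.6,-6.5],[1.3,4.6,-6.5]],"turn":[[0,0,-1.4],[0,0,-1.4],[0,0,-1.4],[0,0,-1.4],[0,0,-1.4]],"gripper":[0.45,0.45,0.45,0.45,0.45]}' 20
```

```text
clock: 8.6
position: [0.5573, -0.1533, 0.0974]
tool_rot: [-3.138, 0.003, 0.631]
force: [-0.6, 0.0, 0.0]
grip_width: 0.047
finger_force: 0.0
```

```bash
python3 -m crank '{"travel":[[0,0,-1.5],[0,0,-3],[0,0,-3.2],[0,0,-3.2],[0,0,-3.2]],"turn":[[0,0,0],[0,0,0],[0,0,0],[0,0,0],[0,0,0]],"gripper":[0.45,0.45,0.45,0.6,0.7]}' 20
```

```text
clock: 9.1
position: [0.5588, -0.1542, 0.0679]
tool_rot: [3.141, -0.0, 0.628]
force: [-0.5, 1.0, 0.5]
grip_width: 0.0257
finger_force: 0.0
```

```bash
python3 -m crank '{"travel":[[0,0,0],[0,0,0],[0,0,0],[0,0,0],[0,0,0]],"turn":[[0,0,0],[0,0,0],[0,0,0],[0,0,0],[0,0,0]],"gripper":[0.8,0.85,0.9,0.9,0.9]}' 20
python3 - <<'E'
from h import *
s=bot.observe();print(s['position'],s['tool_rot'],s['force'],s['moment'])
E
```

```text
clock: 9.6
position: [0.5588, -0.154, 0.0679]
tool_rot: [3.141, -0.0, 0.628]
force: [-1.5, 1.3, 7.0]
grip_width: 0.0114
finger_force: 21.7
[ 0.55883805 -0.15403544  0.06793062] [ 3.14121266e+00 -4.43761774e-04  6.28206639e-01] [-1.49134516  1.32657467  6.95497457] [ 0.17501198  0.32371924 -0.03883123]
```

```bash
python3 -m crank '{"travel":[[0,0,0],[0,0,0.15],[0,0,0.35],[0,0,0.55],[0,0,0.7]],"turn":[[0,0,0],[0,0,0],[0,0,0],[0,0,0],[0,0,0]],"gripper":[1,1,1,1,1]}' 35
python3 -c "
from h import *
s=bot.observe();print(s['position'],s['force'],s['moment'])"
```

```text
clock: 10.1
position: [0.5584, -0.1541, 0.0743]
tool_rot: [-3.141, 0.0, 0.628]
force: [1.5, -0.4, -13.0]
grip_width: 0.0107
finger_force: 37.2
[ 0.55842655 -0.15405177  0.07434235] [  1.50890873  -0.41646011 -12.96168593] [-0.05604971 -0.63860604  0.0092922 ]
```

```bash
python3 -m crank '{"travel":[[0,0,0],[0,0,0],[0,0,0],[0,0,0],[0,0,0]],"turn":[[0,0,0],[0,0,-2],[0,0,-5],[0,0,-9],[0,0,-13]],"gripper":[1,1,1,1,1]}' 35
python3 -c "
from h import *
s=bot.observe();print(s['position'],s['force'],s['moment'])"
```

```text
clock: 10.6
position: [0.5587, -0.1542, 0.0746]
tool_rot: [3.141, -0.0, 0.397]
force: [2.3, -1.4, -9.3]
grip_width: 0.0115
finger_force: 37.8
[ 0.5587149  -0.15421459  0.07459487] [ 2.33827591 -1.44944639 -9.28018336] [-0.23179391 -0.47214917 -0.02464172]
```

```bash
python3 -m crank '{"travel":[[0,0,0],[0,0,0],[0,0,0],[0,0,0],[0,0,0]],"turn":[[0,0,-5],[0,0,-10],[0,0,-15],[0,0,-20],[0,0,-25]],"gripper":[1,1,1,1,1]}' 35
python3 -c "
from h import *
s=bot.observe();print(s['position'],s['force'],s['moment'])"
```

```text
clock: 11.1
position: [0.5587, -0.1546, 0.0747]
tool_rot: [3.141, -0.0, -0.041]
force: [1.5, -3.3, -9.2]
grip_width: 0.0111
finger_force: 37.8
[ 0.55867905 -0.15463341  0.07465432] [ 1.45068724 -3.26292527 -9.19731018] [-0.8787451  -0.41175625  0.03528329]
```

```bash
python3 -m crank '{"travel":[[0,0,-0.05],[0,0,-0.1],[0,0,-0.15],[0,0,-0.2],[0,0,-0.25]],"turn":[[0,0,0],[0,0,0],[0,0,0],[0,0,0],[0,0,0]],"gripper":[1,1,1,1,1]}' 35
python3 -c "
from h import *
s=bot.observe();print(s['position'],s['force'],s['moment'])"
```

```text
clock: 11.6
position: [0.5589, -0.1545, 0.0725]
tool_rot: [3.141, -0.001, -0.035]
force: [-1.4, -5.1, 7.9]
grip_width: 0.0108
finger_force: 40.1
[ 0.55894152 -0.15450071  0.0725208 ] [-1.37791979 -5.08112626  7.92436514] [-1.23176637  0.21269133  0.01364956]
```

```bash
python3 -m crank '{"travel":[[0,0,0],[0,0,0],[0,0,0],[0,0,0],[0,0,0]],"turn":[[0,0,-1],[0,0,-2],[0,0,-3],[0,0,-4],[0,0,-4]],"gripper":[1,1,1,1,1]}' 35
python3 -c "
from h import *
s=bot.observe();print(s['position'],s['force'],s['moment'])"
```

```text
clock: 12.1
position: [0.5589, -0.1546, 0.0725]
tool_rot: [3.141, -0.001, -0.105]
force: [0.6, -7.0, 1.6]
grip_width: 0.0109
finger_force: 39.3
[ 0.55894574 -0.1546443   0.07248156] [ 0.59862194 -6.98059037  1.60070234] [-1.58235614 -0.04728799  0.07042201]
```

```bash
python3 -m crank '{"travel":[[0,0,0],[0,0,0],[0,0,0],[0,0,0],[0,0,0]],"turn":[[0,0,-1],[0,0,-2],[0,0,-3],[0,0,-4],[0,0,-4]],"gripper":[1,1,1,1,1]}' 35
python3 -c "
from h import *
s=bot.observe();print(s['position'],s['force'],s['moment'])"
```

```text
clock: 12.6
position: [0.5588, -0.1546, 0.0723]
tool_rot: [3.141, -0.001, -0.175]
force: [0.9, -5.9, -1.7]
grip_width: 0.0109
finger_force: 38.8
[ 0.55881548 -0.15461674  0.07227002] [ 0.88760514 -5.88208834 -1.69752905] [-1.57133081 -0.21541531  0.02042782]
```

```bash
python3 -m crank '{"travel":[[0,-0.05,-0.03],[0,-0.05,-0.06],[0,-0.05,-0.06],[0,-0.05,-0.06],[0,-0.05,-0.06]],"turn":[[0,0,-1],[0,0,-2],[0,0,-3],[0,0,-4],[0,0,-4]],"gripper":[1,1,1,1,1]}' 35
python3 -c "
from h import *
s=bot.observe();print(s['position'],s['force'],s['moment'])"
```

```text
clock: 13.1
position: [0.5585, -0.1547, 0.0712]
tool_rot: [3.141, 0.0, -0.245]
force: [2.2, -5.6, -8.9]
grip_width: 0.0107
finger_force: 38.0
[ 0.55854479 -0.15466363  0.07115419] [ 2.23630711 -5.60731872 -8.92037581] [-1.42522064 -0.53629946  0.03207899]
```

```bash
python3 -m crank '{"travel":[[0,0,-0.03],[0,0,-0.06],[0,0,-0.1],[0,0,-0.13],[0,0,-0.15]],"turn":[[0,0,0],[0,0,0],[0,0,0],[0,0,0],[0,0,0]],"gripper":[1,1,1,1,1]}' 35
python3 -c "
from h import *
s=bot.observe();print(s['position'],s['force'],s['moment'])"
```

```text
clock: 13.6
position: [0.5586, -0.1547, 0.0697]
tool_rot: [3.142, -0.0, -0.245]
force: [1.5, -5.8, -7.3]
grip_width: 0.0111
finger_force: 38.0
[ 0.55859046 -0.15468484  0.06968798] [ 1.47026118 -5.78696174 -7.33623959] [-1.367962   -0.52003072 -0.07454183]
```

The pin is dropping freely in the closed notch at about 0.87 rad. I'll lower it home and let go.

```bash
python3 -m crank '{"travel":[[0,0,-0.05],[0,0,-0.1],[0,0,-0.14],[0,0,-0.14],[0,0,-0.14]],"turn":[[0,0,0],[0,0,0],[0,0,0],[0,0,0],[0,0,0]],"gripper":[1,1,1,1,1]}' 35
python3 -c "
from h import *
s=bot.observe();print(s['position'],s['force'],s['moment'])"
```

```text
clock: 14.1
position: [0.5586, -0.1547, 0.0683]
tool_rot: [3.142, -0.0, -0.245]
force: [1.7, -6.2, -7.4]
grip_width: 0.0113
finger_force: 38.1
[ 0.55858199 -0.15467712  0.06831657] [ 1.71947301 -6.2074256  -7.35890027] [-1.35699512 -0.53693038 -0.0323199 ]
```

```bash
python3 -m crank '{"travel":[[0,0,0],[0,0,0],[0,0,0],[0,0,0],[0,0,0]],"turn":[[0,0,0],[0,0,0],[0,0,0],[0,0,0],[0,0,0]],"gripper":[0.8,0.6,0.45,0.45,0.45]}' 20
```

```text
clock: 14.6
position: [0.5586, -0.1545, 0.0685]
tool_rot: [-3.141, 0.0, -0.244]
force: [0.8, -0.9, 0.8]
grip_width: 0.047
finger_force: 0.0
```

```bash
python3 -m crank '{"travel":[[0,0,1],[0,0,3],[0,0,6],[0,0,9],[0,0,9]],"turn":[[0,0,0],[0,0,0],[0,0,0],[0,0,0],[0,0,0]],"gripper":[0.45,0.45,0.45,0.45,0.45]}' 20
```

```text
clock: 15.1
position: [0.5603, -0.1552, 0.1628]
tool_rot: [-3.141, -0.006, -0.245]
force: [1.9, -0.2, 0.1]
grip_width: 0.0469
finger_force: 0.0
```

```bash
python3 -m crank '{"travel":[[-1,-4,1],[-2,-8,2],[-3,-10,2],[-3,-10,2],[-3,-10,2]],"turn":[[0,0,8],[0,0,16],[0,0,24],[0,0,32],[0,0,40]],"gripper":[0.45,0.45,0.45,0.45,0.45]}' 20
python3 - <<'E'
from h import *
W='pics/w5.png';snap('wrist',W);snap('side','pics/s5.png')
p=proj(W,[.572,-.124,.05]).astype(int);q=proj('pics/s5.png',[.572,-.124,.05]).astype(int);print(p,q)
def c(f,p,w,h,W,H):
    x,y=max(p[0]-w//2,0),max(p[1]-h//2,0);print(x,y); return (np.power(cv2.resize(cv2.imread(f)[y:y+h,x:x+w],(W,H),interpolation=cv2.INTER_CUBIC)/255.,1.5)*255).astype(np.uint8)
cv2.imwrite('pics/w5b.png',np.hstack([c(W,p,160,200,480,600),c('pics/s5.png',q,64,120,320,600)]))
E
```

```text
clock: 15.6
position: [0.528, -0.2555, 0.1787]
tool_rot: [3.141, 0.0, 0.458]
force: [0.2, 0.8, -0.0]
grip_width: 0.047
finger_force: 0.0
[196  72] [385 203]
116 0
353 143
```

View pics/w5b.png

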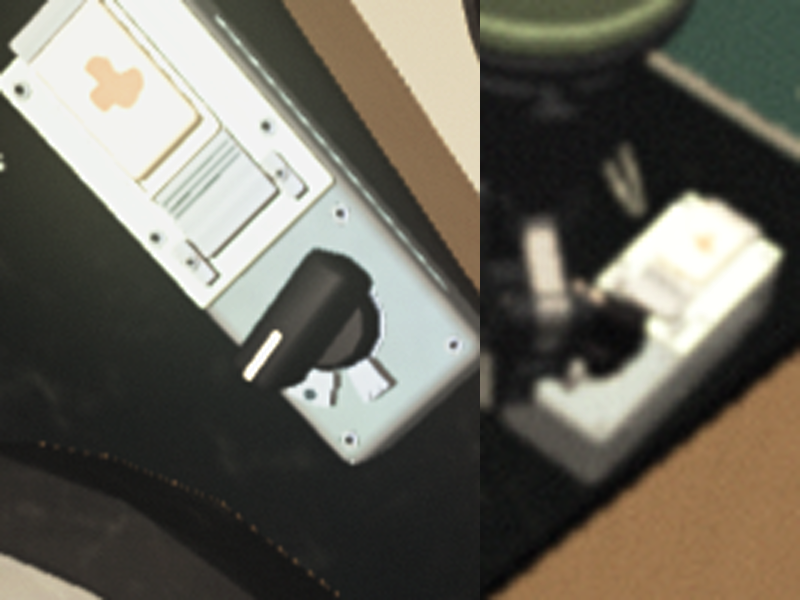

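The last view shows the bar turned about 50° clockwise, its pointer at (262,355). The moving jaw is up against the cassette, which lies flat against the fixed jaw with its wax at (118,85). The knob hung free of the land to within about 0.5 mm of its down height before I released it, and the arm is clear.

```bash
python3 -c "
from workcell import bot
print(bot.job_done())"
```

```text
the job is handed in; nothing more can be done
None
```

I laid the cassette flat in the nest, turned the knob to the closed notch at about 0.87 rad and let go, and handed the job in at about 16 s. The last picture shows the jaw against the cassette, but I did not re-check the knob's final height after letting go, and the hand-in gave no verdict.

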